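# Sweep the finished cassettes into the bay

### The arm

A 7-joint arm with a two-finger parallel gripper is mounted at the origin on the work surface. World frame = base frame: x ahead of the robot, y to its left, z up, the work surface at z = 0. Lengths are in m, angles in degrees, forces in N, time in s.
With the tool pointing down it reaches from about 0.425 to 0.825 m from the base axis. Payload 3.6 kg.
Tool frame: the origin (TCP) lies midway between the tips of the shut fingers; the grasp point (between the pads) lies 19 mm behind it; z points along the fingers, y is the direction in which the jaws open and shut (so a half turn about z gives the same grasp; the last joint's range is limited). The gripper opens to 85 mm and grips with 20 to 120 N. Pads are 22 mm wide; open, the fingers measure 114 mm over their backs; the gripper's body (76 mm by 85 mm) begins 54 mm behind the grasp point. The pads swing forward as they close: fully open they stand 13 mm farther back than shut.
Start: joints at [-73.138, 35.231, -0.722, 81.555, 0.464, 63.22, -2.315], TCP at [0.205, 0.617, 0.202] pointing down, gripper open.
Joint ranges: [-178.69, 178.69], [-17.37, 117.87], [-77.05, 75.6], [15.02, 138.74], [-78.02, 258.01], [0.78, 113.62], [-162.83, 162.83]. Speed limits (degrees/s): [159.86, 159.86, 180, 180, 180, 180, 180].

### API

Orientations are given as a 3x3 rotation matrix whose columns are the frame's x, y, z axes.
In Python, from plant import get_obs, grab_frame, job_done gives the robot as it stands. The module is installed in compiled form; this text tells all that it offers.
- The arm moves only by the tool play_rows, never from a script. Its argument "plan" is a list of rows, each a list of 7 numbers: the shift along the tool's x, y, z in cm, then the turn, a rotation vector about the tool's x, y, z in degrees, then the closure, from 0 (fully open) to 1 (shut). A call has 1 to 20 rows; each row is the pose to reach, as a shift and turn from the pose measured when the call began, along the tool's axes at that moment; what a row does not reach only later rows make up. A row lasts 1/10 s, in which the tool goes at most 50 mm and 8.59 degrees, less where a joint would pass 70% of its speed; a pose out of reach is approached as far as the arm can. A call with a gripper value outside its range is refused whole. The fingers move at their own pace and stop on an object; "newtons" is the grip in N (left out, the last holds). Time passes only in rows, so rows that repeat a pose let the fingers close. It gives the time, the measured TCP pose, the force and the opening at its end, in the units of the state.
- get_obs(): the state, without advancing time (a new reading comes with each control period).
- grab_frame(name): name is "scene" or "top" or "wrist"; returns a dict with "image" (400x640x3 uint8, blue, green, red), "depth" (400x640 float32, m along the optical axis (not along the pixel's ray), 0 where there is no reading), "fx", "fy", "cx", "cy" (pixels), "T" (4x4, takes a point from camera to world coordinates). Camera axes: x right, y down, z forward; pixel columns grow to the right and rows downward; lengths in m; the calibration is good to about 2 mm. A picture is of the moment at which its call begins.
- job_done(): hands the job in, once; it reports no verdict.
The state is a dict: "t": time; "qpos": joint angles; "qd": joint speeds; "joint_efforts": joint torques, N m; "tcp_pos": TCP position; "ee_rot": TCP orientation; "wrist_force": force on the tool from outside, world axes, zero at the start; "torque": the same for the moment, N m; "opening": finger opening in m.
Only numpy, scipy, OpenCV 4.12 (cv2) and the standard library are available. Lean on these libraries where they do the work, as an engineer would, in place of code of your own. Each camera call takes 0.05 s, during which the arm holds its last target. There are 200 camera calls.

### The job

Sweep all three light-blue cassettes across the bench with the fingertips into the three-walled orange bay, so that each lies flat on the bench wholly inside it, past its open mouth. Slide them along steadily, do not pick them up or flick them, and leave the tank, bottle, jar and pot where they stand.

Things in the scene. Friction and masses are not known exactly. Their poses are not given: they have to be found in the camera images.
- bay: orange bay fixed on the bench, three walls 25 mm high, 6 mm thick. Inside 100 mm deep (its x), 200 mm wide (its y), bare bench, painted grey, no step. Origin: middle of the inside at bench height. Open mouth at x = -50 mm, facing roughly the robot, the cassettes before it; inner faces: back wall x = +50 mm, side walls y = +-100 mm. x points from mouth to back wall, z up
- cassette_a: light-blue closed tissue cassette, a flat plastic box 40 x 28 mm and 13 mm high, 20 g, loose on the bench, with small dark slots and a white strip on top; origin at the centre of its underside (so z = 0 lying flat), x along its 40 mm length, z up
- cassette_b: light-blue closed tissue cassette, a flat plastic box 40 x 28 mm and 13 mm high, 20 g, loose on the bench, with small dark slots and a white strip on top; origin at the centre of its underside (so z = 0 lying flat), x along its 40 mm length, z up
- cassette_c: light-blue closed tissue cassette, a flat plastic box 40 x 28 mm and 13 mm high, 20 g, loose on the bench, with small dark slots and a white strip on top; origin at the centre of its underside (so z = 0 lying flat), x along its 40 mm length, z up
- tank: open glass staining tank, 75 x 90 mm, 80 mm high, loose, beside the bay; origin at the centre of its underside. Leave it alone
- bottle: amber reagent bottle with white cap, 54 mm across, 120 mm high, loose, beside the bay; origin at the centre of its underside. Leave it alone
- jar: small white jar with green cap, 40 mm across, 50 mm high, loose, near the way to the bay; origin at the centre of its underside. Leave it alone
- pot: small clear specimen pot with red cap, 40 mm across, 50 mm high, loose, near the way to the bay; origin at the centre of its underside. Leave it alone
Mind the look-alikes: they are no part of the job. What is shaped like the cassette_a but green or purple is not meant.

How it is judged:
By the outcome, as a careful person would: the job done as asked, in the order asked, and still so for the second after the job is handed in, with the robot touching nothing.
It also fails if it takes over 58 s, if anything falls off the work surface, if the arm or the gripper's body presses on something with over 40 N, if the wrist force passes 120 N, or if a joint passes its speed limit or range.

## Working session

There is one attempt and no reset: what is moved stays moved. The work goes in short steps, Python scripts to look and compute and a tool call to move; the robot and the scene stay as the last step left them, time stands still between calls to the robot, and variables do not carry over. Pictures are saved under pics/ and viewed, about 8 in all and at most 12, crops included, and the job is handed in when it is done.

Besides the shell and the picture viewer there is one more tool, called after "Request:" by a JSON object that holds its "op" and its "data". play_rows: Moves the arm, as the interface text tells. Its arguments: {"type":"object","properties":{"plan":{"type":"array"},"newtons":{"type":"number"}},"required":["plan"]}

```bash
mkdir -p pics; python3 - <<'E'
from plant import *
import cv2,numpy as np
o=get_obs(); print({k:np.round(v,3).tolist() for k,v in o.items()})
for n in("top","scene"):
    f=grab_frame(n); cv2.imwrite(f"pics/{n}0.png",f["image"]); np.savez(f"{n}0.npz",**f)
    print(n,f["fx"],f["fy"],f["cx"],f["cy"],np.round(f["T"],3).tolist())
E
```

```text
{'t': 0.0, 'qpos': [-73.138, 35.291, -0.725, 81.643, 0.465, 63.22, -2.314], 'qd': [0.009, 0.091, 0.099, 0.031, 0.059, 0.006, -0.05], 'joint_efforts': [0.001, -46.923, 0.259, -17.103, 0.01, 0.01, -0.0], 'tcp_pos': [0.205, 0.616, 0.201], 'ee_rot': [[-0.949, 0.315, -0.001], [0.315, 0.949, -0.003], [-0.0, -0.003, -1.0]], 'wrist_force': [0.174, -0.234, -0.672], 'torque': [-0.016, -0.008, 0.006], 'opening': 0.085}
top 501.96184898943244 501.96184898943244 311.0481768264485 194.03101559465608 [[-0.019, -0.984, 0.175, 0.352], [-1.0, 0.021, 0.012, 0.039], [-0.016, -0.175, -0.984, 1.052], [0.0, 0.0, 0.0, 1.0]]
scene 496.8029458098026 496.8029458098026 322.13139091028296 210.76882186607244 [[0.747, 0.54, -0.387, 0.959], [0.664, -0.61, 0.431, -0.439], [-0.004, -0.58, -0.815, 0.956], [0.0, 0.0, 0.0, 1.0]]
```

View pics/top0.png

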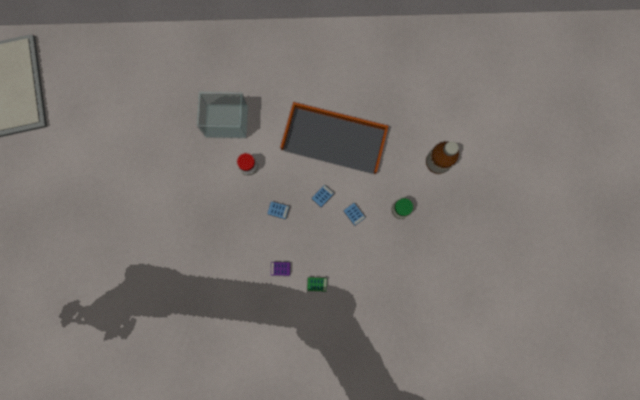

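View pics/scene0.png

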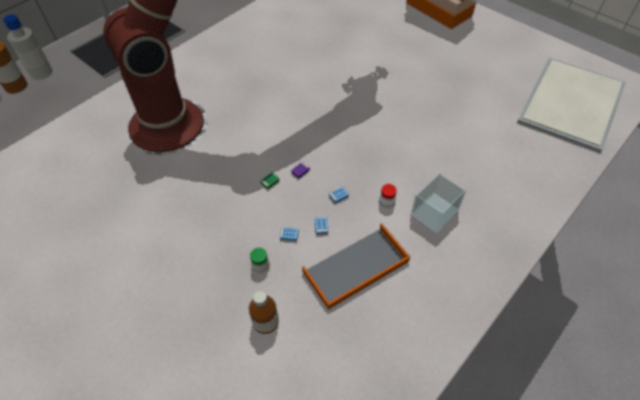

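The top view shows the blue cassettes at (278,210), (323,196) and (355,213), and the bay around (335,138) with its mouth facing down. The jar is at (403,207) and the pot at (247,163). The decoys are purple (282,268) and green (317,284).

```bash
cat > h.py <<'E'
import cv2,numpy as np
def ray(f,px,z):
    px=np.atleast_2d(px).astype(float)
    d=np.c_[(px[:,0]-f["cx"])/f["fx"],(px[:,1]-f["cy"])/f["fy"],np.ones(len(px))]@f["T"][:3,:3].T
    c=f["T"][:3,3]; return (c+d*((z-c[2])/d[:,2])[:,None])[:,:2]
def blobs(f,lo,hi,amin,z,smin=90,vmin=40,close=3):
    h=cv2.cvtColor(f["image"],cv2.COLOR_BGR2HSV)
    m=cv2.inRange(h,(lo,smin,vmin),(hi,255,255)); m=cv2.morphologyEx(m,cv2.MORPH_CLOSE,np.ones((close,close)))
    out=[]
    for c in cv2.findContours(m,cv2.RETR_EXTERNAL,cv2.CHAIN_APPROX_NONE)[0]:
        if cv2.contourArea(c)<amin: continue
        w=ray(f,c[:,0],z); r=cv2.minAreaRect((w*1000).astype(np.float32))
        out.append((c[:,0].mean(0).round().tolist(),np.round(r[0],1).tolist(),np.round(r[1],1).tolist(),round(r[2],1),np.round(cv2.boxPoints(r)).tolist()))
    return out
E
python3 - <<'E'
from h import *
for n in("top","scene"):
    f=dict(np.load(f"{n}0.npz")); print(n)
    print("blue");[print(b) for b in blobs(f,95,115,60,.013)]
    print("orange");[print(b) for b in blobs(f,3,16,150,.025,130)]
    print("green");[print(b) for b in blobs(f,55,80,60,.05)]
    print("red");[print(b) for b in blobs(f,170,180,60,.05)+blobs(f,0,2,60,.05,150)]
    print("tank top corners/depth", )
f=dict(np.load("top0.npz"))
print(ray(f,[[281,149],[378,171],[389,125],[295,104]],.025),ray(f,[[200,95],[246,95],[246,137],[202,136]],.08))
E
```

```text
top
blue
([353.0, 212.0], [496.2, -35.4], [30.2, 26.1], 35.0, [[476.0, -33.0], [491.0, -55.0], [516.0, -37.0], [501.0, -16.0]])
([276.0, 209.0], [506.2, 124.8], [30.9, 26.0], 72.7, [[489.0, 114.0], [514.0, 106.0], [523.0, 136.0], [498.0, 143.0]])
([322.0, 197.0], [531.2, 29.7], [24.0, 32.7], 44.3, [[511.0, 33.0], [534.0, 10.0], [551.0, 26.0], [528.0, 50.0]])
orange
([444.0, 156.0], [610.4, -227.6], [50.7, 48.0], 46.3, [[575.0, -229.0], [610.0, -263.0], [645.0, -226.0], [611.0, -193.0]])
([337.0, 127.0], [657.9, 0.2], [210.4, 106.1], 73.7, [[577.0, -86.0], [679.0, -116.0], [738.0, 86.0], [637.0, 116.0]])
green
([315.0, 284.0], [350.7, 45.7], [29.5, 23.2], 88.9, [[339.0, 31.0], [362.0, 31.0], [363.0, 60.0], [339.0, 61.0]])
([404.0, 207.0], [500.5, -135.0], [32.5, 34.9], 42.7, [[477.0, -133.0], [500.0, -159.0], [524.0, -137.0], [501.0, -111.0]])
red
([246.0, 162.0], [600.8, 184.1], [34.4, 32.0], 43.9, [[577.0, 184.0], [599.0, 161.0], [624.0, 185.0], [602.0, 208.0]])
tank top corners/depth
scene
blue
([289.0, 234.0], [498.0, -36.4], [33.9, 30.0], 34.0, [[476.0, -33.0], [492.0, -58.0], [5
[... 1141 characters left out ...]
1.1, 289.8], [97.0, 73.5], 41.3, [[-512.0, 285.0], [-463.0, 230.0], [-390.0, 294.0], [-439.0, 349.0]])
green
([258.0, 256.0], [505.4, -135.1], [31.5, 39.4], 46.4, [[480.0, -133.0], [509.0, -160.0], [531.0, -137.0], [502.0, -110.0]])
([271.0, 180.0], [378.3, 25.3], [37.1, 27.9], 88.9, [[364.0, 7.0], [392.0, 7.0], [393.0, 44.0], [365.0, 44.0]])
red
([388.0, 191.0], [605.5, 184.0], [29.9, 40.8], 37.6, [[581.0, 191.0], [606.0, 159.0], [630.0, 177.0], [605.0, 209.0]])
tank top corners/depth
[[ 0.63293157  0.11315117]
 [ 0.58080104 -0.08952003]
 [ 0.68034846 -0.11704467]
 [ 0.73204123  0.08223685]] [[0.73574999 0.27415784]
 [0.73342662 0.17983199]
 [0.64442742 0.17946546]
 [0.64858117 0.26835069]]
```

```bash
python3 - <<'E'
from h import *
f=dict(np.load("top0.npz")); g=dict(np.load("scene0.npz"))
a=cv2.resize(f["image"][180:230,260:380],None,fx=6,fy=6,interpolation=cv2.INTER_CUBIC)
b=cv2.resize(g["image"][180:250,270:370],None,fx=4,fy=4,interpolation=cv2.INTER_CUBIC)
o=np.zeros((580,720,3),np.uint8);o[:300]=a;o[300:580,:400]=b;cv2.imwrite("pics/crop0.png",cv2.convertScaleAbs(o,alpha=1.4))
E
```

```text
(no output)
```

View pics/crop0.png

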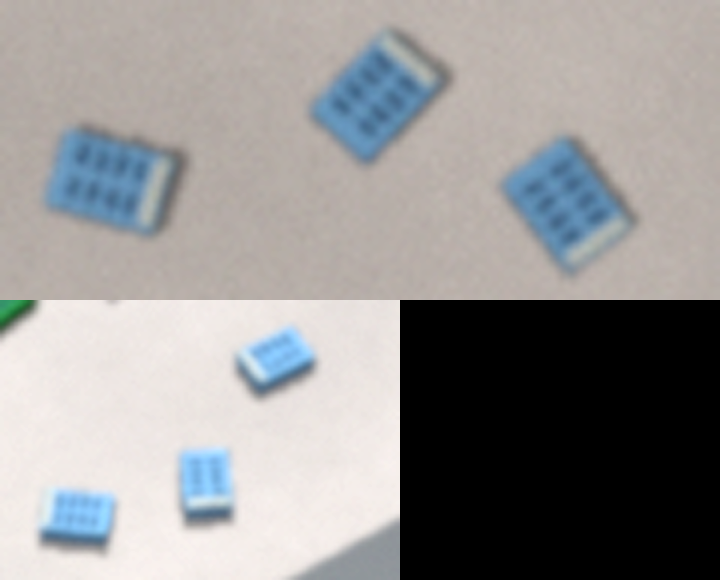

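Crop, top row: A is centred at px (278.7,210), B at (323,195.9) and C at (354.8,213.8), each with its white strip at one short end. I'll push each one separately with nearly shut fingers, tool y across the push direction.

```bash
cat >> h.py <<'E'
Y0=np.deg2rad(-16.3); B0=np.array([.657,0.])
RB=np.array([[np.cos(Y0),-np.sin(Y0)],[np.sin(Y0),np.cos(Y0)]])
def tobay(w): return (np.atleast_2d(w)-B0)@RB*1000
def rows(o,wps,cl):
    """wps: (bay x mm, bay y mm, z mm, yaw deg rel. bay, rows, ease). Tool -x points along bay x at yaw 0."""
    R=np.array(o["ee_rot"]);p=np.array(o["tcp_pos"]);b=tobay(p[:2])[0]
    yaw=np.rad2deg(np.arctan2(-R[1,0],-R[0,0])-Y0)
    cur=np.array([b[0],b[1],p[2]*1000,yaw]);y0=yaw;print("now bay",cur.round(1))
    for w in wps:
        t=np.array(w[:4],float);n=w[4]
        for k in range(1,n+1):
            s=k/n; s=s*s*(3-2*s) if w[5] else s
            c=cur+(t-cur)*s; W=np.r_[B0+RB@c[:2]/1000,c[2]/1000]
            d=R.T@(W-p)*100; print([*(d.round(1)+0.).tolist(),0,0,round(-(c[3]-y0),1)+0.,cl],end=",")
        cur=t
    print()
E
python3 - <<'E'
from h import *; from plant import get_obs
f=dict(np.load("top0.npz"))
print(tobay(ray(f,[[278.7,210],[323,195.9],[354.8,213.8]],.013)).round(1))
o=get_obs(); rows(o,[(-227,78,70,-2,18,1),(-227,78,70,-2,2,0)],.9)
E
```

```text
[[-180.    72.3]
 [-127.    -9.5]
 [-146.3  -83.3]]
now bay [-607.1  464.4  201.    -2.1]
[-0.4, -0.3, 0.1, 0, 0, np.float64(0.0), 0.9],[-1.4, -1.3, 0.5, 0, 0, np.float64(0.0), 0.9],[-2.9, -2.8, 1.0, 0, 0, np.float64(0.0), 0.9],[-5.0, -4.7, 1.7, 0, 0, np.float64(0.0), 0.9],[-7.4, -7.0, 2.5, 0, 0, np.float64(0.0), 0.9],[-10.2, -9.6, 3.4, 0, 0, np.float64(0.0), 0.9],[-13.2, -12.5, 4.4, 0, 0, np.float64(0.0), 0.9],[-16.4, -15.5, 5.5, 0, 0, np.float64(0.0), 0.9],[-19.7, -18.6, 6.6, 0, 0, np.float64(0.0), 0.9],[-23.0, -21.7, 7.7, 0, 0, np.float64(0.0), 0.9],[-26.1, -24.7, 8.8, 0, 0, np.float64(0.0), 0.9],[-29.2, -27.6, 9.8, 0, 0, np.float64(-0.1), 0.9],[-32.0, -30.2, 10.7, 0, 0, np.float64(-0.1), 0.9],[-34.4, -32.5, 11.5, 0, 0, np.float64(-0.1), 0.9],[-36.5, -34.5, 12.2, 0, 0, np.float64(-0.1), 0.9],[-38.0, -35.9, 12.7, 0, 0, np.float64(-0.1), 0.9],[-39.0, -36.9, 13.1, 0, 0, np.float64(-0.1), 0.9],[-39.4, -37.2, 13.2, 0, 0, np.float64(-0.1), 0.9],[-39.4, -37.2, 13.2, 0, 0, np.float64(-0.1), 0.9],[-39.4, -37.2, 13.2, 0, 0, np.float64(-0.1), 0.9],
```

Request:
{"op": "play_rows", "data": {"plan": [[-0.4,-0.3,0.1,0,0,0,0.9],[-1.4,-1.3,0.5,0,0,0,0.9],[-2.9,-2.8,1,0,0,0,0.9],[-5,-4.7,1.7,0,0,0,0.9],[-7.4,-7,2.5,0,0,0,0.9],[-10.2,-9.6,3.4,0,0,0,0.9],[-13.2,-12.5,4.4,0,0,0,0.9],[-16.4,-15.5,5.5,0,0,0,0.9],[-19.7,-18.6,6.6,0,0,0,0.9],[-23,-21.7,7.7,0,0,0,0.9],[-26.1,-24.7,8.8,0,0,0,0.9],[-29.2,-27.6,9.8,0,0,0,0.9],[-32,-30.2,10.7,0,0,0,0.9],[-34.4,-32.5,11.5,0,0,0,0.9],[-36.5,-34.5,12.2,0,0,0,0.9],[-38,-35.9,12.7,0,0,0,0.9],[-39,-36.9,13.1,0,0,0,0.9],[-39.4,-37.2,13.2,0,0,0,0.9],[-39.4,-37.2,13.2,0,0,0,0.9],[-39.4,-37.2,13.2,0,0,0,0.9]]}}

```text
t: 2.1
tcp_pos: [0.4609, 0.1395, 0.0701]
ee_rot: [[-0.949, 0.314, -0.001], [0.314, 0.949, -0.002], [0.0, -0.002, -1.0]]
wrist_force: [-0.7, 0.4, -0.0]
opening: 0.0085
```

```bash
sed -i 's/print(\[\*(d.round(1)+0.).tolist(),0,0,round(-(c\[3\]-y0),1)+0.,cl\],end=",")/print([*(d.round(1)+0.).tolist(),0,0,float(round(-(c[3]-y0),1)),cl],end=",")/' h.py; python3 - <<'E'
from h import *; from plant import *
o=get_obs(); print(o["opening"],o["t"],o["wrist_force"]); 
f=grab_frame("top"); cv2.imwrite("pics/t1.png",f["image"][120:320,180:480])
rows(o,[(-227,76,5,-3,8,1),(-200,74,5,-4,5,0)],.9)
E
```

```text
0.008498495689711859 2.1 [-0.65065648  0.40874878 -0.03067193]
now bay [-227.4   78.9   70.1   -2. ]
[0.0, 0.0, 0.3, 0, 0, 0.0, 0.9],[0.0, 0.0, 1.0, 0, 0, 0.2, 0.9],[0.0, -0.1, 2.1, 0, 0, 0.3, 0.9],[0.0, -0.1, 3.3, 0, 0, 0.5, 0.9],[0.0, -0.2, 4.4, 0, 0, 0.7, 0.9],[0.0, -0.2, 5.5, 0, 0, 0.8, 0.9],[0.0, -0.3, 6.2, 0, 0, 1.0, 0.9],[-0.1, -0.3, 6.5, 0, 0, 1.0, 0.9],[-0.6, -0.3, 6.5, 0, 0, 1.2, 0.9],[-1.1, -0.3, 6.5, 0, 0, 1.4, 0.9],[-1.7, -0.3, 6.5, 0, 0, 1.6, 0.9],[-2.2, -0.4, 6.5, 0, 0, 1.8, 0.9],[-2.8, -0.4, 6.5, 0, 0, 2.0, 0.9],
```

View pics/t1.png

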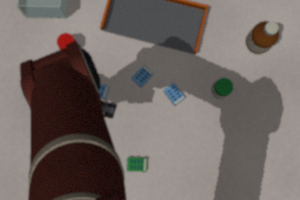

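The arm is above the start pose for A, with the elbow to the left and high up. B and C haven't moved. Next I descend and make contact.

Request:
{"op": "play_rows", "data": {"plan": [[0,0,0.3,0,0,0,0.9],[0,0,1,0,0,0.2,0.9],[0,-0.1,2.1,0,0,0.3,0.9],[0,-0.1,3.3,0,0,0.5,0.9],[0,-0.2,4.4,0,0,0.7,0.9],[0,-0.2,5.5,0,0,0.8,0.9],[0,-0.3,6.2,0,0,1,0.9],[-0.1,-0.3,6.5,0,0,1,0.9],[-0.6,-0.3,6.5,0,0,1.2,0.9],[-1.1,-0.3,6.5,0,0,1.4,0.9],[-1.7,-0.3,6.5,0,0,1.6,0.9],[-2.2,-0.4,6.5,0,0,1.8,0.9],[-2.8,-0.4,6.5,0,0,2,0.9]]}}

```text
t: 3.45
tcp_pos: [0.4867, 0.1267, 0.0054]
ee_rot: [[-0.938, 0.347, -0.0], [0.347, 0.938, -0.001], [-0.0, -0.001, -1.0]]
wrist_force: [0.0, -1.6, -2.0]
opening: 0.0087
```

```bash
python3 - <<'E'
from h import *; from plant import *
o=get_obs(); print(o["t"],o["wrist_force"])
g=grab_frame("wrist"); g2=grab_frame("scene"); cv2.imwrite("pics/w2.png",np.vstack([cv2.resize(g["image"],(480,300)),cv2.resize(g2["image"][150:320,200:472],(480,300))]))
rows(o,[(-110,66,5,-6,17,0)],.9)
E
```

```text
3.45 [ 0.04183537 -1.59691307 -1.95869179]
now bay [-199.    73.9    5.4   -4. ]
[-0.5, 0.0, 0.0, 0, 0, 0.1, 0.9],[-1.1, 0.0, 0.0, 0, 0, 0.2, 0.9],[-1.6, 0.0, 0.0, 0, 0, 0.4, 0.9],[-2.1, 0.0, 0.0, 0, 0, 0.5, 0.9],[-2.6, 0.0, 0.0, 0, 0, 0.6, 0.9],[-3.2, -0.1, 0.0, 0, 0, 0.7, 0.9],[-3.7, -0.1, 0.0, 0, 0, 0.8, 0.9],[-4.2, -0.1, 0.0, 0, 0, 0.9, 0.9],[-4.7, -0.1, 0.0, 0, 0, 1.1, 0.9],[-5.3, -0.1, 0.0, 0, 0, 1.2, 0.9],[-5.8, -0.1, 0.0, 0, 0, 1.3, 0.9],[-6.3, -0.1, 0.0, 0, 0, 1.4, 0.9],[-6.8, -0.1, 0.0, 0, 0, 1.5, 0.9],[-7.4, -0.1, 0.0, 0, 0, 1.6, 0.9],[-7.9, -0.1, 0.0, 0, 0, 1.8, 0.9],[-8.4, -0.2, 0.0, 0, 0, 1.9, 0.9],[-8.9, -0.2, 0.0, 0, 0, 2.0, 0.9],
```

View pics/w2.png

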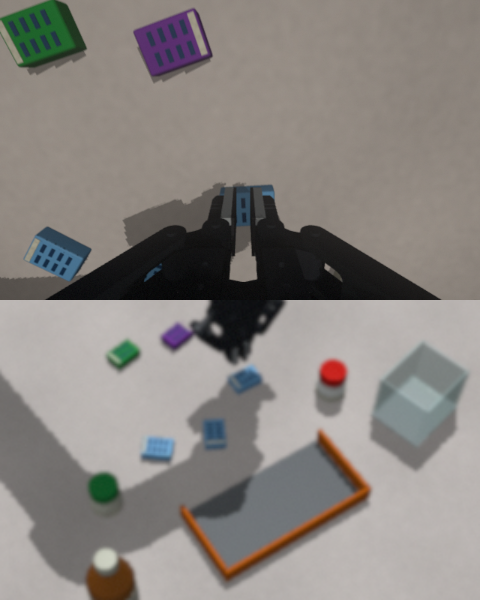

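The wrist view shows the tips centred behind A at (247,195). The scene crop shows A at (245,378), just ahead of the fingers, so I push.

Request:
{"op": "play_rows", "data": {"plan": [[-0.5,0,0,0,0,0.1,0.9],[-1.1,0,0,0,0,0.2,0.9],[-1.6,0,0,0,0,0.4,0.9],[-2.1,0,0,0,0,0.5,0.9],[-2.6,0,0,0,0,0.6,0.9],[-3.2,-0.1,0,0,0,0.7,0.9],[-3.7,-0.1,0,0,0,0.8,0.9],[-4.2,-0.1,0,0,0,0.9,0.9],[-4.7,-0.1,0,0,0,1.1,0.9],[-5.3,-0.1,0,0,0,1.2,0.9],[-5.8,-0.1,0,0,0,1.3,0.9],[-6.3,-0.1,0,0,0,1.4,0.9],[-6.8,-0.1,0,0,0,1.5,0.9],[-7.4,-0.1,0,0,0,1.6,0.9],[-7.9,-0.1,0,0,0,1.8,0.9],[-8.4,-0.2,0,0,0,1.9,0.9],[-8.9,-0.2,0,0,0,2,0.9]]}}

```text
t: 5.25
tcp_pos: [0.5706, 0.0933, 0.0055]
ee_rot: [[-0.925, 0.381, 0.001], [0.381, 0.925, -0.002], [-0.001, -0.001, -1.0]]
wrist_force: [-0.2, -0.1, 0.0]
opening: 0.0084
```

```bash
cat >> h.py <<'E'
def cass(f):
    for b in blobs(f,95,115,40,.013):
        c=tobay(np.array(b[1])/1000)[0]
        if abs(c[0])<260 and abs(c[1])<200: print("cass",b[0],"bay",c.round(1),b[2],"angle rel bay",round(b[3]+16.3,1))
E
python3 - <<'E'
from h import *; from plant import *
o=get_obs(); print(o["t"],o["wrist_force"]); g=grab_frame("scene"); cass(g)
rows(o,[(-15,58,5,-6,18,0)],.9)
E
```

```text
5.25 [-0.15496754 -0.14604094  0.03776008]
cass [289.0, 234.0] bay [-142.7  -80. ] [33.2, 29.7] angle rel bay 51.0
cass [321.0, 223.0] bay [-129.7   -3.6] [23.0, 27.7] angle rel bay 58.3
cass [341.0, 194.0] bay [-175.6   80. ] [16.7, 24.0] angle rel bay 56.9
now bay [-109.2   65.3    5.5   -6.1]
[-0.5, 0.0, 0.0, 0, 0, -0.0, 0.9],[-1.0, 0.0, 0.0, 0, 0, -0.0, 0.9],[-1.6, 0.0, 0.0, 0, 0, -0.0, 0.9],[-2.1, 0.1, 0.0, 0, 0, -0.0, 0.9],[-2.6, 0.1, 0.0, 0, 0, -0.0, 0.9],[-3.1, 0.1, 0.0, 0, 0, -0.0, 0.9],[-3.7, 0.1, 0.0, 0, 0, -0.0, 0.9],[-4.2, 0.1, 0.0, 0, 0, -0.0, 0.9],[-4.7, 0.1, 0.0, 0, 0, -0.0, 0.9],[-5.2, 0.1, 0.0, 0, 0, -0.0, 0.9],[-5.8, 0.2, 0.0, 0, 0, -0.0, 0.9],[-6.3, 0.2, 0.0, 0, 0, -0.0, 0.9],[-6.8, 0.2, 0.0, 0, 0, -0.1, 0.9],[-7.3, 0.2, 0.0, 0, 0, -0.1, 0.9],[-7.9, 0.2, 0.0, 0, 0, -0.1, 0.9],[-8.4, 0.2, 0.1, 0, 0, -0.1, 0.9],[-8.9, 0.3, 0.1, 0, 0, -0.1, 0.9],[-9.4, 0.3, 0.1, 0, 0, -0.1, 0.9],
```

A's blob still reads around x = -176, so I look before moving on.

```bash
python3 - <<'E'
from h import *; from plant import *
g=grab_frame("wrist"); g2=grab_frame("scene"); cv2.imwrite("pics/w3.png",np.vstack([cv2.resize(g["image"],(480,300)),cv2.resize(g2["image"][160:250,280:424],(480,300),interpolation=2)]))
# tip height check from wrist depth
print(np.round(g["T"],3).tolist())
E
```

```text
[[0.381, 0.88, 0.282, 0.5], [0.924, -0.363, -0.118, 0.123], [-0.001, 0.306, -0.952, 0.176], [0.0, 0.0, 0.0, 1.0]]
```

View pics/w3.png

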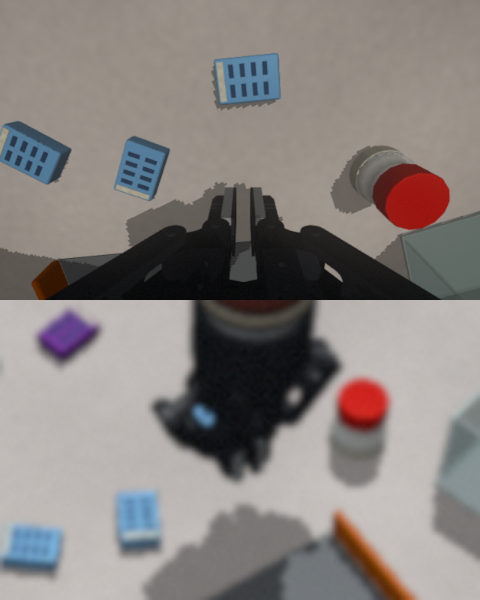

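```bash
python3 - <<'E'
from h import *; from plant import *
g=grab_frame("wrist"); cass(g)
o=get_obs(); print(o["tcp_pos"])
d=g["depth"]; v,u=np.mgrid[:400,:640]
P=np.stack([(u-g["cx"])/g["fx"]*d,(v-g["cy"])/g["fy"]*d,d],-1)@g["T"][:3,:3].T+g["T"][:3,3]
R=o["ee_rot"]; L=((P-o["tcp_pos"])@R)*1000
m=(d>0)&(abs(L[...,0])<40)&(abs(L[...,1])<60)&(P[...,2]>.003)&(P[...,2]<.03)
print("n",m.sum(),"world z mm min",P[m][:,2].min()*1000 if m.any() else None)
for a in range(3,30,2):
    k=m&(P[...,2]*1000>=a)&(P[...,2]*1000<a+2)
    if k.any(): print(a,k.sum(),"x",L[k][:,0].min().round(1),L[k][:,0].max().round(1),"y",np.percentile(L[k][:,1],[0,25,50,75,100]).round(1))
E
```

```text
cass [187.0, 227.0] bay [-128.6   -4.1] [27.3, 42.7] angle rel bay 62.4
cass [42.0, 203.0] bay [-148.3  -75. ] [41.8, 33.9] angle rel bay 51.8
cass [330.0, 108.0] bay [-179.9   75.8] [38.8, 27.0] angle rel bay 89.4
[0.57015922 0.09375591 0.00541261]
n 413 world z mm min 3.0118282921067774
3 43 x 5.3 25.0 y [-60.  -58.3 -56.7 -54.8 -53.5]
5 39 x 6.7 25.0 y [-59.9 -58.3 -56.7 -55.2 -53.6]
7 45 x 6.8 25.0 y [-59.5 -58.1 -56.3 -54.9 -53.7]
9 95 x 5.4 24.8 y [-59.9 -58.9 -57.8 -56.4 -53.6]
11 187 x 5.4 24.2 y [-60.  -59.  -58.  -56.4 -53.7]
13 4 x 16.2 20.0 y [-59.8 -58.5 -57.2 -56.1 -55.3]
```

```bash
python3 - <<'E'
from h import *; from plant import *
g=grab_frame("wrist"); o=get_obs(); d=g["depth"]; print(g["fx"],g["cx"],g["cy"])
v,u=np.mgrid[:400,:640]
P=np.stack([(u-g["cx"])/g["fx"]*d,(v-g["cy"])/g["fy"]*d,d],-1)@g["T"][:3,:3].T+g["T"][:3,3]
L=((P-o["tcp_pos"])@o["ee_rot"])*1000
for uu in (290,300,310,320,330,345,355,365):
    print(uu,[(vv,*L[vv,uu].round().astype(int).tolist()) if d[vv,uu]>0 else (vv,) for vv in (240,248,254,260,268,276,290,310)])
E
```

```text
337.32440904116413 323.8894425356946 202.2623566758836
290 [(240, -2, -19, 7), (248, -7, -20, 7), (254, -11, -20, 7), (260, -14, -20, 7), (268, 7, -14, -42), (276, 6, -14, -47), (290, 7, -13, -58), (310, 12, -11, -78)]
300 [(240, -1, -14, 6), (248, -7, -14, 7), (254, 11, -11, -36), (260, 10, -10, -41), (268, 11, -10, -49), (276, 11, -9, -55), (290, 11, -9, -65), (310, 12, -8, -78)]
310 [(240, -1, -8, 6), (248, -7, -8, 7), (254, 10, -6, -35), (260, 10, -6, -41), (268, 10, -6, -48), (276, 10, -5, -55), (290, 11, -5, -65), (310, 3, -5, -66)]
320 [(240, -1, -2, 6), (248, -7, -2, 7), (254, -10, -2, 6), (260, -14, -2, 7), (268, -20, -2, 7), (276, -25, -2, 8), (290, -35, -2, 7), (310, -48, -3, 7)]
330 [(240, -1, 3, 6), (248, -6, 3, 5), (254, -11, 3, 7), (260, -15, 3, 7), (268, -20, 3, 7), (276, -25, 3, 6), (290, -34, 4, 6), (310, -48, 4, 6)]
345 [(240, -2, 12, 7), (248, -7, 12, 6), (254, 10, 9, -34), (260, 11, 9, -42), (268, 10, 8, -48), (276, 11, 8, -55), (290, 11, 8, -65), (310, 12, 7, -78)]
355 [(240, -2, 18, 8), (248, -7, 18, 7), (254, -10, 18, 7), (260, -14, 18, 6), (268, 7, 13, -41), (276, 6, 13, -48), (290, 7, 12, -59), (310, 11, 10, -77)]
365 [(240, -2, 23, 7), (248, -6, 23, 6), (254, -10, 24, 6), (260, -15, 24, 7), (268, 6, 18, -41), (276, 6, 17, -47), (290, 6, 16, -58), (310, 11, 13, -77)]
```

```bash
python3 - <<'E'
from h import *; from plant import *
g=grab_frame("scene"); o=get_obs()
for px in ([352,211],[351,214]):
    for z in (0.005,.02,.038): print(px,z,ray(g,[px],z).round(3), o["tcp_pos"].round(3))
w=np.linalg.inv(g["T"])@np.r_[o["tcp_pos"],1]; print("tcp px",w[0]/w[2]*g["fx"]+g["cx"],w[1]/w[2]*g["fy"]+g["cy"])
d=g["depth"];v,u=np.mgrid[:400,:640]
P=np.stack([(u-g["cx"])/g["fx"]*d,(v-g["cy"])/g["fy"]*d,d],-1)@g["T"][:3,:3].T+g["T"][:3,3]
L=((P-o["tcp_pos"])@o["ee_rot"])*1000
m=(abs(L[...,0])<18)&(abs(L[...,1])<30)&(P[...,2]>.006)&(d>0)&(L[...,2]>-60)
for z0 in range(-60,8,5):
    k=m&(L[...,2]>=z0)&(L[...,2]<z0+5)
    if k.any(): print(z0,k.sum(),L[k].min(0).round(),L[k].max(0).round())
E
```

```text
[352, 211] 0.005 [[0.56  0.111]] [0.57  0.094 0.005]
[352, 211] 0.02 [[0.566 0.102]] [0.57  0.094 0.005]
[352, 211] 0.038 [[0.574 0.091]] [0.57  0.094 0.005]
[351, 214] 0.005 [[0.564 0.102]] [0.57  0.094 0.005]
[351, 214] 0.02 [[0.57  0.094]] [0.57  0.094 0.005]
[351, 214] 0.038 [[0.577 0.084]] [0.57  0.094 0.005]
tcp px 350.80162171791414 217.56024831573524
-60 19 [-12. -16. -60.] [  5.  20. -55.]
-55 23 [-13. -16. -55.] [  4.  20. -50.]
-50 25 [-13. -16. -50.] [  6.  11. -45.]
-45 18 [-11. -16. -45.] [  7.  19. -40.]
-40 13 [-13. -12. -40.] [  1.  19. -36.]
-35 6 [-11.  -8. -34.] [ -0.   9. -32.]
-30 2 [ -4.  -8. -29.] [  1.   7. -29.]
-5 2 [-17.  10.  -2.] [-14.  16.  -1.]
```

Both views agree that the rendered fingertips end about 32 mm above the reported TCP, so they passed over A without touching it. I'll go back behind A, test whether fully shutting changes that, and re-measure the tips.

```bash
cat >> h.py <<'E'
def tips(g,o):
    """lowest finger points seen by the wrist camera, tool frame mm"""
    d=g["depth"];v,u=np.mgrid[:400,:640]
    P=np.stack([(u-g["cx"])/g["fx"]*d,(v-g["cy"])/g["fy"]*d,d],-1)@g["T"][:3,:3].T+g["T"][:3,3]
    L=((P-o["tcp_pos"])@o["ee_rot"])*1000
    k=(d>0)&(abs(L[...,1])<25)&(L[...,0]>5)&(L[...,0]<14)&(v>230)&(P[...,2]>.004)
    z=np.sort(L[k][:,2]); return z[-10:].round(1), (np.percentile(L[k][L[k][:,2]>z[-10]-8],[0,100],axis=0)).round(1)
E
python3 - <<'E'
from h import *; from plant import *
o=get_obs(); print(tips(grab_frame("wrist"),o)); rows(o,[(-227,75,15,-3,12,1),(-227,75,15,-3,3,0)],1.0)
E
```

```text
(array([-31.3, -31.3, -31.2, -31.2, -31.1, -31.1, -31. , -31. , -30.7,
       -30.4]), array([[  5.2, -17.4, -39.2],
       [ 11.5,  17. , -30.4]]))
now bay [-110.    65.8    5.4   -6. ]
[0.2, 0.0, 0.0, 0, 0, -0.1, 1.0],[0.9, 0.0, -0.1, 0, 0, -0.2, 1.0],[1.8, 0.0, -0.2, 0, 0, -0.5, 1.0],[3.0, -0.1, -0.3, 0, 0, -0.8, 1.0],[4.4, -0.1, -0.4, 0, 0, -1.1, 1.0],[5.9, -0.2, -0.5, 0, 0, -1.5, 1.0],[7.3, -0.2, -0.6, 0, 0, -1.9, 1.0],[8.7, -0.2, -0.7, 0, 0, -2.2, 1.0],[9.9, -0.3, -0.8, 0, 0, -2.6, 1.0],[10.9, -0.3, -0.9, 0, 0, -2.8, 1.0],[11.5, -0.3, -0.9, 0, 0, -3.0, 1.0],[11.7, -0.3, -1.0, 0, 0, -3.0, 1.0],[11.7, -0.3, -1.0, 0, 0, -3.0, 1.0],[11.7, -0.3, -1.0, 0, 0, -3.0, 1.0],[11.7, -0.3, -1.0, 0, 0, -3.0, 1.0],
```

Request:
{"op": "play_rows", "data": {"plan": [[0.2,0,0,0,0,-0.1,1],[0.9,0,-0.1,0,0,-0.2,1],[1.8,0,-0.2,0,0,-0.5,1],[3,-0.1,-0.3,0,0,-0.8,1],[4.4,-0.1,-0.4,0,0,-1.1,1],[5.9,-0.2,-0.5,0,0,-1.5,1],[7.3,-0.2,-0.6,0,0,-1.9,1],[8.7,-0.2,-0.7,0,0,-2.2,1],[9.9,-0.3,-0.8,0,0,-2.6,1],[10.9,-0.3,-0.9,0,0,-2.8,1],[11.5,-0.3,-0.9,0,0,-3,1],[11.7,-0.3,-1,0,0,-3,1],[11.7,-0.3,-1,0,0,-3,1],[11.7,-0.3,-1,0,0,-3,1]]}}

```text
t: 7.0
tcp_pos: [0.4613, 0.1355, 0.0154]
ee_rot: [[-0.943, 0.332, 0.002], [0.332, 0.943, -0.001], [-0.002, -0.001, -1.0]]
wrist_force: [-0.6, 0.5, 0.1]
opening: -0.0001
```

```bash
python3 - <<'E'
from h import *; from plant import *
o=get_obs(); print(o["t"],o["opening"],tips(grab_frame("wrist"),o)); rows(o,[(-227,75,-14,-3,8,1),(-227,75,-20,-3,3,0),(-227,75,-26,-3,6,0)],.9)
E
```

```text
7.0 -0.0001100988087432305 (array([-31.3, -31.2, -31.1, -31.1, -31.1, -31. , -31. , -30.8, -30.7,
       -30.5]), array([[  6.1, -13.1, -39.3],
       [ 11.7,  12.6, -30.5]]))
now bay [-225.9   75.1   15.4   -3.1]
[0.0, 0.0, 0.1, 0, 0, -0.0, 0.9],[0.0, 0.0, 0.5, 0, 0, -0.0, 0.9],[0.0, 0.0, 0.9, 0, 0, -0.0, 0.9],[0.1, 0.0, 1.5, 0, 0, -0.0, 0.9],[0.1, 0.0, 2.0, 0, 0, -0.0, 0.9],[0.1, 0.0, 2.5, 0, 0, -0.1, 0.9],[0.1, 0.0, 2.8, 0, 0, -0.1, 0.9],[0.1, 0.0, 2.9, 0, 0, -0.1, 0.9],[0.1, 0.0, 3.1, 0, 0, -0.1, 0.9],[0.1, 0.0, 3.3, 0, 0, -0.1, 0.9],[0.1, 0.0, 3.5, 0, 0, -0.1, 0.9],[0.1, 0.0, 3.6, 0, 0, -0.1, 0.9],[0.1, 0.0, 3.7, 0, 0, -0.1, 0.9],[0.1, 0.0, 3.8, 0, 0, -0.1, 0.9],[0.1, 0.0, 3.9, 0, 0, -0.1, 0.9],[0.1, 0.0, 4.0, 0, 0, -0.1, 0.9],[0.1, 0.0, 4.1, 0, 0, -0.1, 0.9],
```

Shut or at 0.9, the tips still end 31 mm short of the reported TCP. I'll descend in stages using the tip position seen by camera, and watch the force.

Request:
{"op": "play_rows", "data": {"plan": [[0,0,0.1,0,0,0,0.9],[0,0,0.5,0,0,0,0.9],[0,0,0.9,0,0,0,0.9],[0.1,0,1.5,0,0,0,0.9],[0.1,0,2,0,0,0,0.9],[0.1,0,2.5,0,0,0,0.9],[0.1,0,2.8,0,0,0,0.9],[0.1,0,3,0,0,0,0.9],[0.1,0,3.2,0,0,0,0.9],[0.1,0,3.4,0,0,0,0.9],[0.1,0,3.4,0,0,0,0.9]]}}

```text
t: 8.15
tcp_pos: [0.4603, 0.1357, -0.0188]
ee_rot: [[-0.943, 0.332, 0.001], [0.332, 0.943, -0.001], [-0.002, -0.001, -1.0]]
wrist_force: [-0.2, -0.3, 0.3]
opening: 0.0086
```

```bash
python3 - <<'E'
from h import *; from plant import *
o=get_obs(); g=grab_frame("wrist"); print(o["t"],o["opening"],o["wrist_force"],tips(g,o)); cass(g)
cv2.imwrite("pics/w4.png",g["image"][150:400,160:500])
E
```

```text
8.15 0.008601428095192909 [-0.18166508 -0.25043732  0.28698943] (array([-31.4, -31.4, -31.3, -31.3, -31.3, -31.3, -31. , -31. , -30.9,
       -30.6]), array([[  5.1, -17.4, -39.4],
       [ 11.5,  17.1, -30.6]]))
cass [48.0, 386.0] bay [-166.2  -73.5] [21.5, 30.6] angle rel bay 36.2
cass [324.0, 346.0] bay [-185.8   72.9] [19.5, 35.0] angle rel bay 87.0
```

View pics/w4.png

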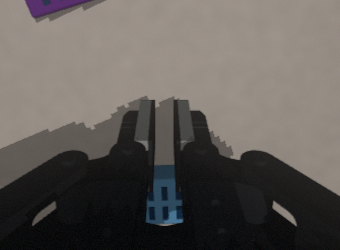

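With the TCP reading -19 mm there's no contact force, so the offset is real and the tips are now about 12 mm up. A lies straight ahead between the fingers at (165,200). I go down 8 mm and then push slowly.

Request:
{"op": "play_rows", "data": {"plan": [[0,0,0.2,0,0,0,0.9],[0,0,0.4,0,0,0,0.9],[0,0,0.6,0,0,0,0.9],[0,0,0.8,0,0,0,0.9],[-0.5,0,0.8,0,0,0.2,0.9],[-1,0,0.8,0,0,0.4,0.9],[-1.5,0,0.8,0,0,0.6,0.9],[-2,0,0.8,0,0,0.8,0.9],[-2.5,0,0.8,0,0,1,0.9],[-3,0,0.8,0,0,1.2,0.9],[-3.5,0,0.8,0,0,1.4,0.9],[-4,0,0.8,0,0,1.6,0.9],[-4.5,0,0.8,0,0,1.8,0.9],[-5,0,0.8,0,0,2,0.9]]}}

```text
t: 9.6
tcp_pos: [0.5079, 0.119, -0.0266]
ee_rot: [[-0.931, 0.365, 0.001], [0.365, 0.931, -0.001], [-0.002, -0.001, -1.0]]
wrist_force: [0.4, 0.5, 0.0]
opening: 0.0087
```

```bash
python3 - <<'E'
from h import *; from plant import *
o=get_obs(); print(o["t"],o["wrist_force"]); cass(grab_frame("scene"));cass(grab_frame("wrist"))
rows(o,[(-100,66,-27,-6,15,0)],.9)
E
```

```text
9.6 [0.43132739 0.5190394  0.03359879]
cass [289.0, 234.0] bay [-142.5  -79.8] [33.6, 29.7] angle rel bay 51.0
cass [321.0, 223.0] bay [-129.7   -3.6] [23.0, 27.6] angle rel bay 57.8
cass [344.0, 203.0] bay [-151.1   72.8] [38.4, 33.0] angle rel bay 86.2
cass [203.0, 364.0] bay [-135.3   10. ] [3.7, 18.1] angle rel bay 35.2
cass [167.0, 331.0] bay [-155.2   -3.4] [3.6, 12.6] angle rel bay 30.6
cass [31.0, 346.0] bay [-150.3  -70.7] [36.4, 40.4] angle rel bay 52.4
cass [324.0, 321.0] bay [-155.4   70.5] [16.1, 32.9] angle rel bay 84.9
now bay [-176.5   72.3  -26.6   -5.1]
[-0.5, 0.0, 0.0, 0, 0, 0.1, 0.9],[-1.0, 0.0, 0.0, 0, 0, 0.1, 0.9],[-1.5, 0.0, 0.0, 0, 0, 0.2, 0.9],[-2.0, 0.0, 0.0, 0, 0, 0.2, 0.9],[-2.6, 0.0, 0.0, 0, 0, 0.3, 0.9],[-3.1, 0.0, 0.0, 0, 0, 0.4, 0.9],[-3.6, 0.0, 0.0, 0, 0, 0.4, 0.9],[-4.1, 0.0, 0.0, 0, 0, 0.5, 0.9],[-4.6, 0.0, 0.0, 0, 0, 0.5, 0.9],[-5.1, 0.0, 0.0, 0, 0, 0.6, 0.9],[-5.6, 0.0, 0.0, 0, 0, 0.7, 0.9],[-6.1, 0.0, 0.0, 0, 0, 0.7, 0.9],[-6.7, 0.0, 0.0, 0, 0, 0.8, 0.9],[-7.2, 0.0, 0.0, 0, 0, 0.9, 0.9],[-7.7, 0.0, 0.1, 0, 0, 0.9, 0.9],
```

A is moving squarely ahead of the fingers, now at x = -151. I continue.

Request:
{"op": "play_rows", "data": {"plan": [[-0.6,0,0,0,0,0,0.9],[-1.2,0,0,0,0,0,0.9],[-1.8,0,0,0,0,0,0.9],[-2.4,0,0,0,0,0,0.9],[-3,0,0,0,0,0,0.9],[-3.6,0,0,0,0,0,0.9],[-4.2,0,0,0,0,0,0.9],[-4.8,0,0,0,0,0,0.9],[-5.4,0,0,0,0,0,0.9],[-6,0,0,0,0,0,0.9],[-6.6,0,0,0,0,0,0.9],[-7.2,0,0,0,0,0,0.9],[-7.8,0,0,0,0,0,0.9],[-8.4,0,0,0,0,0,0.9],[-9,0,0,0,0,0,0.9],[-9.6,0,0,0,0,0,0.9],[-10.2,0,0,0,0,0,0.9],[-10.8,0,0,0,0,0,0.9],[-11.4,0,0,0,0,0,0.9]]}}

```text
t: 11.6
tcp_pos: [0.6152, 0.0768, -0.0262]
ee_rot: [[-0.931, 0.365, 0.003], [0.365, 0.931, -0.001], [-0.003, -0.0, -1.0]]
wrist_force: [-0.1, -0.9, -0.5]
opening: 0.0085
```

```bash
python3 - <<'E'
from h import *; from plant import *
o=get_obs(); print(o["t"],o["wrist_force"]); cass(grab_frame("scene"))
rows(o,[(-14,59,-27,-5,9,0),(-40,60,-22,-5,3,0),(-80,40,20,-5,5,0)],.9)
E
```

```text
11.6 [-0.0902464  -0.86150595 -0.46914626]
cass [368.0, 241.0] bay [-35.7  62.2] [43.2, 34.2] angle rel bay 85.1
cass [289.0, 234.0] bay [-142.7  -80. ] [33.2, 29.7] angle rel bay 51.0
cass [321.0, 223.0] bay [-129.7   -3.6] [22.9, 27.7] angle rel bay 58.3
now bay [-61.7  62.  -26.2  -5.1]
[-0.5, 0.0, 0.0, 0, 0, -0.0, 0.9],[-1.1, 0.0, 0.0, 0, 0, -0.0, 0.9],[-1.6, 0.0, 0.0, 0, 0, -0.0, 0.9],[-2.1, 0.1, 0.0, 0, 0, -0.1, 0.9],[-2.7, 0.1, 0.1, 0, 0, -0.1, 0.9],[-3.2, 0.1, 0.1, 0, 0, -0.1, 0.9],[-3.7, 0.1, 0.1, 0, 0, -0.1, 0.9],[-4.2, 0.1, 0.1, 0, 0, -0.1, 0.9],[-4.8, 0.1, 0.1, 0, 0, -0.1, 0.9],[-3.9, 0.1, -0.1, 0, 0, -0.1, 0.9],[-3.0, 0.0, -0.2, 0, 0, -0.1, 0.9],[-2.2, 0.0, -0.4, 0, 0, -0.1, 0.9],[-1.4, -0.5, -1.3, 0, 0, -0.1, 0.9],[-0.7, -0.9, -2.1, 0, 0, -0.1, 0.9],[0.1, -1.4, -2.9, 0, 0, -0.1, 0.9],[0.9, -1.9, -3.8, 0, 0, -0.1, 0.9],[1.6, -2.4, -4.6, 0, 0, -0.1, 0.9],
```

Request:
{"op": "play_rows", "data": {"plan": [[-0.5,0,0,0,0,0,0.9],[-1.1,0,0,0,0,0,0.9],[-1.6,0,0,0,0,0,0.9],[-2.1,0,0,0,0,0,0.9],[-2.7,0,0.1,0,0,0,0.9],[-3.2,0,0.1,0,0,0,0.9],[-3.7,0,0.1,0,0,0,0.9],[-4.2,0,0.1,0,0,0,0.9],[-4.6,0,0.1,0,0,0,0.9],[-4.8,0,0.1,0,0,0,0.9],[-4.3,0,0.1,0,0,0,0.9],[-3.5,0,-0.1,0,0,0,0.9],[-2.2,0,-0.8,0,0,0,0.9],[-1,-0.5,-2,0,0,0,0.9],[0.5,-1,-3,0,0,0,0.9],[1.6,-2,-4,0,0,0,0.9]]}}

```text
t: 13.25
tcp_pos: [0.5923, 0.0655, 0.0144]
ee_rot: [[-0.932, 0.364, 0.004], [0.364, 0.932, -0.0], [-0.004, 0.001, -1.0]]
wrist_force: [-0.5, 0.8, -0.4]
opening: 0.0084
```

```bash
python3 - <<'E'
from h import *; from plant import *
o=get_obs(); print(o["t"],o["wrist_force"]); cass(grab_frame("scene")); cass(grab_frame("top"))
rows(o,[(-188,-2,12,-20,8,1),(-188,-2,-26,-20,6,1),(-188,-2,-27,-20,1,0)],.9)
E
```

```text
13.25 [-0.53239894  0.83203984 -0.39695199]
cass [380.0, 258.0] bay [15.3 56.8] [41.9, 30.8] angle rel bay 86.6
cass [289.0, 234.0] bay [-142.8  -79.9] [33.2, 29.4] angle rel bay 51.0
cass [321.0, 223.0] bay [-129.7   -3.6] [22.9, 27.7] angle rel bay 58.3
now bay [-80.5  44.7  14.4  -5. ]
[0.4, -0.2, 0.0, 0, 0, 0.6, 0.9],[1.6, -0.9, 0.0, 0, 0, 2.3, 0.9],[3.3, -1.8, 0.1, 0, 0, 4.7, 0.9],[5.1, -2.8, 0.1, 0, 0, 7.5, 0.9],[7.0, -3.8, 0.1, 0, 0, 10.2, 0.9],[8.7, -4.7, 0.2, 0, 0, 12.6, 0.9],[9.9, -5.4, 0.2, 0, 0, 14.3, 0.9],[10.3, -5.6, 0.2, 0, 0, 15.0, 0.9],[10.3, -5.6, 0.5, 0, 0, 15.0, 0.9],[10.3, -5.6, 1.2, 0, 0, 15.0, 0.9],[10.3, -5.6, 2.1, 0, 0, 15.0, 0.9],[10.3, -5.6, 3.0, 0, 0, 15.0, 0.9],[10.3, -5.6, 3.7, 0, 0, 15.0, 0.9],[10.3, -5.6, 4.0, 0, 0, 15.0, 0.9],[10.3, -5.6, 4.1, 0, 0, 15.0, 0.9],
```

A sits at about (15,57) in the bay. For B I start at y = +10, so the push line runs through its centre.

Request:
{"op": "play_rows", "data": {"plan": [[0.4,-0.2,0,0,0,0.6,0.9],[1.6,-0.6,0,0,0,2.3,0.9],[3.3,-1.3,0.1,0,0,4.7,0.9],[5.1,-2.1,0.1,0,0,7.5,0.9],[7,-2.9,0.1,0,0,10.2,0.9],[8.7,-3.6,0.2,0,0,12.6,0.9],[9.9,-4.1,0.2,0,0,14.3,0.9],[10.4,-4.4,0.2,0,0,15,0.9],[10.4,-4.4,0.5,0,0,15,0.9],[10.4,-4.4,1.2,0,0,15,0.9],[10.4,-4.4,2.1,0,0,15,0.9],[10.4,-4.4,3,0,0,15,0.9],[10.4,-4.4,3.7,0,0,15,0.9],[10.4,-4.4,4,0,0,15,0.9],[10.4,-4.4,4.1,0,0,15,0.9]]}}

```text
t: 14.85
tcp_pos: [0.4793, 0.0603, -0.0269]
ee_rot: [[-0.804, 0.594, 0.003], [0.594, 0.804, -0.002], [-0.004, -0.0, -1.0]]
wrist_force: [0.1, 0.2, 0.1]
opening: 0.0086
```

```bash
python3 - <<'E'
from h import *; from plant import *
o=get_obs(); g=grab_frame("wrist");print(o["t"],o["wrist_force"],tips(g,o)[0][-3:]); cass(g); cass(grab_frame("scene"))
rows(o,[(-150,-1,-27,-20,7,0),(-110,-8,-27,-10,7,0),(-80,-10,-27,0,5,0)],.9)
E
```

```text
14.85 [0.13653951 0.16109966 0.13339566] [-31.3 -31.1 -31. ]
cass [199.0, 368.0] bay [-163.5  -65.4] [3.5, 10.8] angle rel bay 27.2
cass [328.0, 359.0] bay [-147.4   -3.9] [14.3, 21.5] angle rel bay 62.4
cass [381.0, 258.0] bay [15.3 57.3] [41.8, 30.8] angle rel bay 86.6
cass [290.0, 234.0] bay [-142.7  -79.2] [33.8, 30.9] angle rel bay 50.0
cass [321.0, 223.0] bay [-129.7   -3.6] [23.0, 27.6] angle rel bay 57.8
now bay [-187.5    8.   -26.9  -20.2]
[-0.5, 0.1, 0.0, 0, 0, -0.0, 0.9],[-1.1, 0.1, 0.0, 0, 0, -0.0, 0.9],[-1.6, 0.2, 0.0, 0, 0, -0.1, 0.9],[-2.2, 0.3, 0.0, 0, 0, -0.1, 0.9],[-2.7, 0.3, 0.0, 0, 0, -0.1, 0.9],[-3.3, 0.4, 0.0, 0, 0, -0.1, 0.9],[-3.8, 0.4, 0.0, 0, 0, -0.2, 0.9],[-4.4, 0.6, 0.0, 0, 0, -1.6, 0.9],[-5.0, 0.7, 0.0, 0, 0, -3.0, 0.9],[-5.5, 0.8, 0.0, 0, 0, -4.4, 0.9],[-6.1, 0.9, 0.0, 0, 0, -5.9, 0.9],[-6.7, 1.0, 0.0, 0, 0, -7.3, 0.9],[-7.3, 1.1, 0.0, 0, 0, -8.7, 0.9],[-7.8, 1.2, 0.0, 0, 0, -10.2, 0.9],[-8.4, 1.3, 0.0, 0, 0, -12.2, 0.9],[-9.0, 1.5, 0.0, 0, 0, -14.2, 0.9],[-9.6, 1.7, 0.0, 0, 0, -16.2, 0.9],[-10.1, 1.8, 0.0, 0, 0, -18.2, 0.9],[-10.7, 2.0, 0.0, 0, 0, -20.2, 0.9],
```

Request:
{"op": "play_rows", "data": {"plan": [[-0.5,0.1,0,0,0,0,0.9],[-1.1,0.1,0,0,0,0,0.9],[-1.6,0.2,0,0,0,0,0.9],[-2.2,0.3,0,0,0,0,0.9],[-2.7,0.3,0,0,0,0,0.9],[-3.3,0.4,0,0,0,0,0.9],[-3.8,0.4,0,0,0,0,0.9],[-4.4,0.6,0,0,0,-1.5,0.9],[-5,0.7,0,0,0,-3,0.9],[-5.5,0.8,0,0,0,-4.5,0.9],[-6.1,0.9,0,0,0,-6,0.9],[-6.7,1,0,0,0,-7.5,0.9],[-7.3,1.1,0,0,0,-8.5,0.9],[-7.8,1.2,0,0,0,-10,0.9]]}}

```text
t: 16.35
tcp_pos: [0.55, 0.0233, -0.026]
ee_rot: [[-0.896, 0.444, 0.004], [0.444, 0.896, -0.002], [-0.005, -0.0, -1.0]]
wrist_force: [1.1, -0.2, -0.1]
opening: 0.0086
```

```bash
python3 - <<'E'
from h import *; from plant import *
o=get_obs(); print(o["t"],o["wrist_force"]); cass(grab_frame("scene"))
rows(o,[(-60,-8,-27,0,9,0),(-20,-5,-27,0,8,0),(-20,-5,-27,0,1,0)],.9)
E
```

```text
16.35 [ 1.09709314 -0.24306555 -0.09308652]
cass [381.0, 258.0] bay [15.5 56.8] [42.1, 30.8] angle rel bay 87.1
cass [331.0, 239.0] bay [-81.4  -5.9] [25.9, 33.3] angle rel bay 80.7
cass [289.0, 234.0] bay [-142.7  -80. ] [33.2, 29.7] angle rel bay 51.0
now bay [-109.2   -7.7  -26.   -10.1]
[-0.5, 0.1, 0.0, 0, 0, -1.1, 0.9],[-1.1, 0.2, 0.0, 0, 0, -2.2, 0.9],[-1.6, 0.3, 0.0, 0, 0, -3.4, 0.9],[-2.2, 0.4, 0.1, 0, 0, -4.5, 0.9],[-2.7, 0.5, 0.1, 0, 0, -5.6, 0.9],[-3.2, 0.6, 0.1, 0, 0, -6.7, 0.9],[-3.8, 0.6, 0.1, 0, 0, -7.8, 0.9],[-4.3, 0.7, 0.1, 0, 0, -8.9, 0.9],[-4.9, 0.8, 0.1, 0, 0, -10.1, 0.9],[-5.3, 1.0, 0.1, 0, 0, -10.1, 0.9],[-5.8, 1.1, 0.1, 0, 0, -10.1, 0.9],[-6.3, 1.2, 0.1, 0, 0, -10.1, 0.9],[-6.8, 1.3, 0.1, 0, 0, -10.1, 0.9],[-7.3, 1.5, 0.1, 0, 0, -10.1, 0.9],[-7.8, 1.6, 0.1, 0, 0, -10.1, 0.9],[-8.3, 1.7, 0.1, 0, 0, -10.1, 0.9],[-8.7, 1.8, 0.1, 0, 0, -10.1, 0.9],[-8.7, 1.8, 0.1, 0, 0, -10.1, 0.9],
```

B is flush on the fingers, has turned with them as planned, and reads (-81,-6). I continue to the end of its path.

Request:
{"op": "play_rows", "data": {"plan": [[-0.5,0.1,0,0,0,-1,0.9],[-1.1,0.2,0,0,0,-2,0.9],[-1.6,0.3,0,0,0,-3.5,0.9],[-2.2,0.4,0.1,0,0,-4.5,0.9],[-2.7,0.5,0.1,0,0,-5.5,0.9],[-3.2,0.6,0.1,0,0,-6.5,0.9],[-3.8,0.6,0.1,0,0,-8,0.9],[-4.3,0.7,0.1,0,0,-9,0.9],[-4.9,0.8,0.1,0,0,-10,0.9],[-5.3,1,0.1,0,0,-10,0.9],[-5.8,1.1,0.1,0,0,-10,0.9],[-6.3,1.2,0.1,0,0,-10,0.9],[-6.8,1.3,0.1,0,0,-10,0.9],[-7.3,1.5,0.1,0,0,-10,0.9],[-7.8,1.6,0.1,0,0,-10,0.9],[-8.3,1.7,0.1,0,0,-10,0.9],[-8.7,1.8,0.1,0,0,-10,0.9],[-8.8,1.8,0.1,0,0,-10,0.9]]}}

```text
t: 18.2
tcp_pos: [0.6386, -0.0005, -0.0264]
ee_rot: [[-0.959, 0.282, 0.006], [0.282, 0.959, -0.003], [-0.007, -0.001, -1.0]]
wrist_force: [-0.8, 0.3, -0.4]
opening: 0.0092
```

```bash
python3 - <<'E'
from h import *; from plant import *
o=get_obs(); print(o["t"],o["wrist_force"]); cass(grab_frame("scene"))
rows(o,[(-42,-5,-24,0,3,0),(-85,-20,12,-3,4,0),(-204,-76,12,-8,9,1),(-204,-76,12,-8,1,0)],.9)
E
```

```text
18.2 [-0.78225238  0.28026974 -0.38163393]
cass [358.0, 270.0] bay [13.5  0.3] [31.7, 45.5] angle rel bay 88.8
cass [381.0, 258.0] bay [15.5 56.8] [42.1, 30.8] angle rel bay 87.1
cass [289.0, 234.0] bay [-142.8  -79.9] [33.2, 29.4] angle rel bay 51.0
now bay [-17.6  -5.6 -26.4  -0.1]
[0.8, 0.0, -0.1, 0, 0, -0.0, 0.9],[1.6, 0.0, -0.2, 0, 0, -0.1, 0.9],[2.4, 0.1, -0.3, 0, 0, -0.1, 0.9],[3.5, -0.3, -1.2, 0, 0, 0.7, 0.9],[4.6, -0.7, -2.1, 0, 0, 1.4, 0.9],[5.6, -1.1, -3.0, 0, 0, 2.2, 0.9],[6.7, -1.4, -3.9, 0, 0, 2.9, 0.9],[7.1, -1.6, -3.9, 0, 0, 3.1, 0.9],[8.2, -2.2, -3.9, 0, 0, 3.5, 0.9],[9.8, -2.9, -3.9, 0, 0, 4.2, 0.9],[11.7, -3.8, -3.9, 0, 0, 5.0, 0.9],[13.6, -4.7, -3.9, 0, 0, 5.8, 0.9],[15.5, -5.6, -3.9, 0, 0, 6.6, 0.9],[17.1, -6.4, -4.0, 0, 0, 7.3, 0.9],[18.2, -6.9, -4.0, 0, 0, 7.7, 0.9],[18.6, -7.1, -4.0, 0, 0, 7.9, 0.9],[18.6, -7.1, -4.0, 0, 0, 7.9, 0.9],
```

B is at (13,0). Next I retreat and move behind C.

Request:
{"op": "play_rows", "data": {"plan": [[0.6,0,0,0,0,0,0.9],[1.5,0,-0.2,0,0,0,0.9],[2.4,0,-0.4,0,0,0,0.9],[3.5,-0.3,-1.2,0,0,0.5,0.9],[4.6,-0.7,-2.1,0,0,1.5,0.9],[5.6,-1.1,-3,0,0,2,0.9],[6.7,-1.4,-3.9,0,0,3,0.9],[7.8,-1.8,-3.9,0,0,3.5,0.9],[9.2,-2.4,-3.9,0,0,4,0.9],[10.8,-3.2,-3.9,0,0,4.5,0.9],[12.6,-4.1,-3.9,0,0,5.5,0.9],[14.4,-5,-3.9,0,0,6.5,0.9],[16,-5.8,-4,0,0,7,0.9],[17.4,-6.5,-4,0,0,7.5,0.9],[18.3,-7,-4,0,0,8,0.9],[18.6,-7.1,-4,0,0,8,0.9],[18.6,-7.1,-4,0,0,8,0.9]]}}

```text
t: 19.95
tcp_pos: [0.4399, -0.016, 0.0127]
ee_rot: [[-0.911, 0.413, 0.007], [0.413, 0.911, -0.003], [-0.007, 0.001, -1.0]]
wrist_force: [0.2, 0.4, 0.6]
opening: 0.0085
```

```bash
python3 - <<'E'
from h import *; from plant import *
o=get_obs(); print(o["t"],o["wrist_force"]); cass(grab_frame("scene")); cass(grab_frame("wrist"))
rows(o,[(-204,-75,-27,-8,8,1),(-165,-75,-27,-8,8,0),(-145,-75,-27,-4,4,0)],.9)
E
```

```text
19.95 [0.24343036 0.44135548 0.56790267]
cass [357.0, 270.0] bay [14.9 -0.3] [30.2, 42.3] angle rel bay 90.1
cass [381.0, 258.0] bay [15.5 56.8] [42.1, 30.8] angle rel bay 87.1
cass [289.0, 234.0] bay [-142.5  -79.5] [34.8, 29.7] angle rel bay 50.3
cass [326.0, 322.0] bay [-151.7  -83.8] [16.4, 48.1] angle rel bay 91.6
now bay [-203.9  -76.3   12.7   -8.1]
[0.0, 0.0, 0.2, 0, 0, -0.0, 0.9],[0.0, 0.0, 0.6, 0, 0, -0.0, 0.9],[0.0, 0.0, 1.3, 0, 0, -0.0, 0.9],[0.0, 0.1, 2.0, 0, 0, -0.0, 0.9],[0.0, 0.1, 2.7, 0, 0, -0.1, 0.9],[0.0, 0.1, 3.3, 0, 0, -0.1, 0.9],[0.1, 0.1, 3.8, 0, 0, -0.1, 0.9],[0.1, 0.1, 4.0, 0, 0, -0.1, 0.9],[-0.4, 0.2, 4.0, 0, 0, -0.1, 0.9],[-0.9, 0.3, 4.0, 0, 0, -0.1, 0.9],[-1.4, 0.3, 4.0, 0, 0, -0.1, 0.9],[-1.9, 0.4, 4.0, 0, 0, -0.1, 0.9],[-2.4, 0.5, 4.0, 0, 0, -0.1, 0.9],[-2.8, 0.5, 4.0, 0, 0, -0.1, 0.9],[-3.3, 0.6, 4.0, 0, 0, -0.1, 0.9],[-3.8, 0.7, 4.0, 0, 0, -0.1, 0.9],[-4.3, 0.7, 4.0, 0, 0, -1.1, 0.9],[-4.8, 0.8, 4.0, 0, 0, -2.1, 0.9],[-5.3, 0.9, 4.0, 0, 0, -3.1, 0.9],[-5.8, 1.0, 4.0, 0, 0, -4.1, 0.9],
```

Request:
{"op": "play_rows", "data": {"plan": [[0,0,0.2,0,0,0,0.9],[0,0,0.6,0,0,0,0.9],[0,0,1.3,0,0,0,0.9],[0,0,2,0,0,0,0.9],[0,0,2.7,0,0,0,0.9],[0,0,3.3,0,0,0,0.9],[0,0,3.8,0,0,0,0.9],[0,0,4,0,0,0,0.9],[-0.4,0.1,4,0,0,0,0.9],[-0.9,0.2,4,0,0,0,0.9],[-1.4,0.2,4,0,0,0,0.9],[-1.9,0.3,4,0,0,0,0.9],[-2.4,0.4,4,0,0,0,0.9],[-2.8,0.4,4,0,0,0,0.9],[-3.3,0.5,4,0,0,0,0.9],[-3.8,0.6,4,0,0,0,0.9],[-4.3,0.6,4,0,0,-1,0.9],[-4.8,0.7,4,0,0,-2,0.9],[-5.3,0.8,4,0,0,-3,0.9],[-5.8,0.9,4,0,0,-4,0.9]]}}

```text
t: 22.05
tcp_pos: [0.4981, -0.0317, -0.0269]
ee_rot: [[-0.938, 0.347, 0.008], [0.347, 0.938, -0.002], [-0.008, 0.001, -1.0]]
wrist_force: [0.3, -0.2, -0.5]
opening: 0.008
```

```bash
python3 - <<'E'
from h import *; from plant import *
o=get_obs(); print(o["t"],o["wrist_force"]); g=grab_frame("scene");cass(g); cv2.imwrite("pics/s5.png",cv2.resize(g["image"][190:310,240:440],(800,480)))
rows(o,[(-75,-68,-27,5,13,0)],.9)
E
```

```text
22.05 [ 0.30056923 -0.21150189 -0.4689494 ]
cass [357.0, 270.0] bay [14.9 -0.3] [30.2, 42.3] angle rel bay 90.1
cass [381.0, 258.0] bay [15.3 57.3] [41.8, 30.8] angle rel bay 86.6
cass [299.0, 241.0] bay [-113.6  -70.5] [33.6, 31.5] angle rel bay 69.0
now bay [-143.6  -75.   -26.9   -4. ]
[-0.5, 0.1, 0.0, 0, 0, -0.7, 0.9],[-1.0, 0.2, 0.0, 0, 0, -1.4, 0.9],[-1.6, 0.3, 0.0, 0, 0, -2.1, 0.9],[-2.1, 0.4, 0.0, 0, 0, -2.8, 0.9],[-2.6, 0.5, 0.0, 0, 0, -3.5, 0.9],[-3.1, 0.5, 0.0, 0, 0, -4.1, 0.9],[-3.7, 0.6, 0.0, 0, 0, -4.8, 0.9],[-4.2, 0.7, 0.0, 0, 0, -5.5, 0.9],[-4.7, 0.8, 0.0, 0, 0, -6.2, 0.9],[-5.2, 0.9, 0.0, 0, 0, -6.9, 0.9],[-5.7, 1.0, 0.1, 0, 0, -7.6, 0.9],[-6.3, 1.1, 0.1, 0, 0, -8.3, 0.9],[-6.8, 1.2, 0.1, 0, 0, -9.0, 0.9],
```

View pics/s5.png

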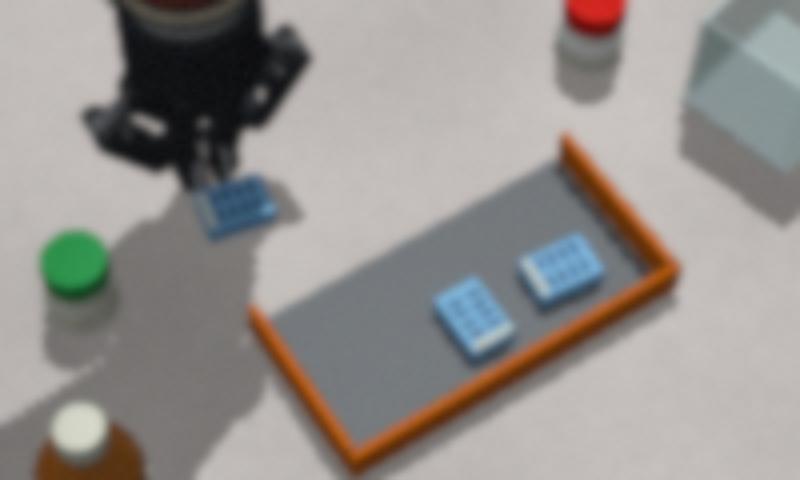

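C at crop (235,205) is turning onto the finger faces, and A and B lie inside the bay at (560,270) and (473,318). I continue with C.

Request:
{"op": "play_rows", "data": {"plan": [[-0.5,0.1,0,0,0,-0.5,0.9],[-1,0.2,0,0,0,-1,0.9],[-1.6,0.3,0,0,0,-1.5,0.9],[-2.1,0.4,0,0,0,-2,0.9],[-2.6,0.5,0,0,0,-2.5,0.9],[-3.1,0.5,0,0,0,-3,0.9],[-3.7,0.6,0,0,0,-3.5,0.9],[-4.2,0.7,0,0,0,-4,0.9],[-4.7,0.8,0,0,0,-4.5,0.9],[-5.2,0.9,0,0,0,-5,0.9],[-5.7,1,0.1,0,0,-5.5,0.9],[-6.3,1.1,0.1,0,0,-6,0.9]]}}

```text
t: 23.3
tcp_pos: [0.5625, -0.0435, -0.0273]
ee_rot: [[-0.969, 0.246, 0.009], [0.246, 0.969, -0.002], [-0.01, -0.0, -1.0]]
wrist_force: [-0.4, -0.6, 0.5]
opening: 0.0088
```

```bash
python3 - <<'E'
from h import *; from plant import *
o=get_obs(); print(o["t"],o["wrist_force"]); cass(grab_frame("scene"))
rows(o,[(-15,-60,-27,4,12,0),(-15,-60,-27,4,1,0),(-42,-62,-24,4,4,0),(-90,-70,30,0,5,0)],.9)
E
```

```text
23.3 [-0.38221084 -0.58230289  0.46295092]
cass [357.0, 270.0] bay [14.9 -0.3] [30.2, 42.3] angle rel bay 90.1
cass [318.0, 261.0] bay [-52.8 -63.5] [40.7, 33.0] angle rel bay 92.5
cass [381.0, 258.0] bay [15.3 57.1] [42.4, 30.8] angle rel bay 86.6
now bay [-78.5 -68.3 -27.3   2.1]
[-0.5, 0.0, 0.0, 0, 0, -0.2, 0.9],[-1.1, 0.1, 0.0, 0, 0, -0.3, 0.9],[-1.6, 0.1, 0.0, 0, 0, -0.5, 0.9],[-2.1, 0.2, 0.0, 0, 0, -0.6, 0.9],[-2.7, 0.2, 0.0, 0, 0, -0.8, 0.9],[-3.2, 0.3, 0.0, 0, 0, -1.0, 0.9],[-3.7, 0.3, 0.0, 0, 0, -1.1, 0.9],[-4.3, 0.4, 0.0, 0, 0, -1.3, 0.9],[-4.8, 0.4, 0.0, 0, 0, -1.5, 0.9],[-5.3, 0.5, 0.0, 0, 0, -1.6, 0.9],[-5.8, 0.5, 0.0, 0, 0, -1.8, 0.9],[-6.4, 0.6, 0.0, 0, 0, -1.9, 0.9],[-6.4, 0.6, 0.0, 0, 0, -1.9, 0.9],[-5.7, 0.6, -0.1, 0, 0, -1.9, 0.9],[-5.0, 0.5, -0.1, 0, 0, -1.9, 0.9],[-4.3, 0.5, -0.2, 0, 0, -1.9, 0.9],[-3.7, 0.5, -0.3, 0, 0, -1.9, 0.9],[-2.7, 0.4, -1.4, 0, 0, -1.1, 0.9],[-1.8, 0.2, -2.5, 0, 0, -0.3, 0.9],[-0.8, 0.1, -3.6, 0, 0, 0.5, 0.9],[0.1, 0.0, -4.7, 0, 0, 1.3, 0.9],[1.1, -0.1, -5.7, 0, 0, 2.1, 0.9],
```

Request:
{"op": "play_rows", "data": {"plan": [[-0.5,0,0,0,0,0,0.9],[-1.1,0.1,0,0,0,0,0.9],[-1.6,0.1,0,0,0,0,0.9],[-2.1,0.1,0,0,0,0,0.9],[-2.7,0.1,0,0,0,0,0.9],[-3.2,0.1,0,0,0,0,0.9],[-3.7,0.1,0,0,0,0,0.9],[-4.3,0.1,0,0,0,0,0.9],[-4.8,0.1,0,0,0,0,0.9],[-5.3,0.1,0,0,0,0,0.9],[-5.8,0.1,0,0,0,0,0.9],[-6.2,0.1,0,0,0,0,0.9],[-6.4,0.1,0,0,0,0,0.9],[-5.9,0.1,0,0,0,0,0.9],[-5,0.1,-0.1,0,0,0,0.9],[-3.7,0.1,-0.4,0,0,0,0.9],[-2.4,0.1,-1.5,0,0,0,0.9],[-1,0.1,-3,0,0,0,0.9],[0,0,-5,0,0,0,0.9],[1,0,-7,0,0,0,0.9]]}}

```text
t: 25.35
tcp_pos: [0.5516, -0.0409, 0.0432]
ee_rot: [[-0.969, 0.246, 0.01], [0.246, 0.969, -0.003], [-0.01, -0.0, -1.0]]
wrist_force: [0.1, -0.8, 0.5]
opening: 0.0087
```

Request:
{"op": "play_rows", "data": {"plan": [[1,0,-1.5,0,0,0,0.9],[3,0,-3.5,0,0,0,0.9],[5,0,-6,0,0,0,0.9],[7,0,-8.5,0,0,0,0.9],[8,0,-10,0,0,0,0.9],[8,0,-10,0,0,0,0.9],[8,0,-10,0,0,0,0.9]]}}

```text
t: 26.05
tcp_pos: [0.4727, -0.021, 0.1423]
ee_rot: [[-0.969, 0.246, 0.011], [0.246, 0.969, -0.003], [-0.011, -0.0, -1.0]]
wrist_force: [-0.4, -1.4, -0.1]
opening: 0.0083
```

```bash
python3 - <<'E'
from h import *; from plant import *
o=get_obs(); print(o["t"],o["wrist_force"],o["tcp_pos"]); g=grab_frame("scene");cass(g); t=grab_frame("top"); cass(t)
for f in (g,dict(np.load("scene0.npz"))):
    print([b[1] for b in blobs(f,55,80,60,.05)],[b[1] for b in blobs(f,170,180,60,.05)+blobs(f,0,2,60,.05,150)],[b[1] for b in blobs(f,3,16,150,.025,130)][:2])
cv2.imwrite("pics/s6.png",np.vstack([cv2.resize(g["image"][140:350,220:480],(700,565))]))
E
```

```text
26.05 [-0.36941179 -1.40655986 -0.07722108] [ 0.47273284 -0.020993    0.14234496]
cass [336.0, 283.0] bay [ 14.5 -59.5] [40.7, 31.0] angle rel bay 90.3
cass [357.0, 270.0] bay [14.7 -0.5] [30.0, 42.2] angle rel bay 91.1
cass [381.0, 258.0] bay [15.3 57.1] [42.4, 30.8] angle rel bay 86.6
cass [361.0, 140.0] bay [ 10.5 -56.2] [31.9, 30.0] angle rel bay 93.2
cass [336.0, 135.0] bay [ 8.6 -0.8] [28.4, 34.2] angle rel bay 88.5
cass [309.0, 126.0] bay [12.7 60. ] [32.8, 30.6] angle rel bay 87.6
[[504.7, -135.8], [378.7, 24.8]] [[605.5, 183.9]] [[590.2, -209.2], [664.1, -1.7]]
[[505.4, -135.1], [378.3, 25.3]] [[605.5, 184.0]] [[590.7, -209.9], [663.8, -1.5]]
```

View pics/s6.png

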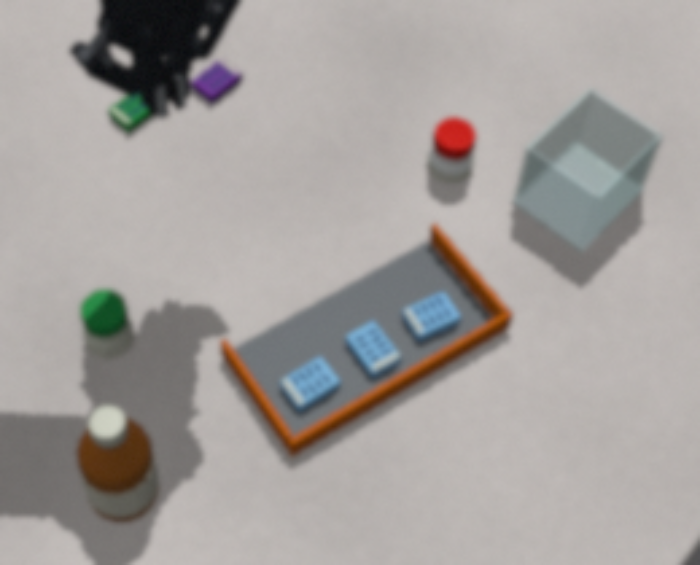

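All three cassettes lie flat well inside the bay, at crop (310,383), (373,348) and (432,315). The jar, pot and bottle haven't moved, and the robot is clear.

```bash
python3 -c "
from plant import *
print(job_done())"
```

```text
the job is handed in; nothing more can be done
None
```

All three light-blue cassettes are in the bay, and I handed the job in at about 26 s of the 58 s limit.

- **Method:** I swept each cassette in separately with nearly shut fingertips at about 50–60 mm/s. The wrist force never read more than about 2 N at any check.
- **Cassettes:** in bay coordinates they ended at about (15, 57), (15, 0) and (14, -60) mm. The scene and top cameras agree to within about 6 mm. All three lie flat, more than 35 mm past the mouth and clear of the walls.
- **Other objects:** the jar, pot and bottle measured within 1 mm of where they started. I checked the tank and the purple cassette only by eye in the last picture, and they look unmoved. The green one measured unmoved too.
- **Reported tool position disagrees with the cameras:** the fingertips really end about 31 mm short of the reported TCP. Because of this my first pass went over cassette A without touching it. I confirmed the offset with two cameras and a force-checked descent, then worked at a reported height of about -27 mm so the tips ran about 4 mm above the bench.

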